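# Sort out the mixed-up covers of three castings

## Robot

A 6-joint arm with a two-finger parallel gripper is mounted at the origin on the work surface. World frame = base frame: x ahead of the robot, y to its left, z up, the work surface at z = 0. Lengths are in m, angles in degrees, forces in N, time in s.
With the tool pointing down it reaches from about 0.4 to 0.825 m from the base axis. Payload 7 kg.
Tool frame: the origin (TCP) lies on the centre line of the jaws, within the pads' length; the fingertips stand 19 mm ahead of it and the grasp point (between the pads) is the TCP (r.tip_extent is the distance from the TCP to the fingertips, in m); z points along the fingers, y is the line along which they close (so a half turn about z gives the same grasp; the last joint's range is limited). The gripper opens to 88 mm and grips with 3 to 60 N. Pads are 19 mm wide; open, the fingers measure 130 mm over their backs; the gripper's body (78 mm by 193 mm) begins 47 mm behind the grasp point.
Start: joints at [-51.847, 20.546, 0.682, 0, -70.136, -16.507], TCP at [0.249, -0.627, 0.246] pointing down, gripper open.
Joint ranges: [-176.03, 176.03], [-82.01, 121.73], [-58.28, 71.71], [-173.87, 95.51], [-174.79, -0.11], [-173.66, 173.66]. Speed limits (degrees/s): [136.94, 136.94, 172.46, 180, 180, 180].

## Interface

Orientations are given as [roll, pitch, yaw] about the fixed x, y, z axes, in that order (R = Rz(yaw) Ry(pitch) Rx(roll)).
In Python, from plant import r gives the robot as it stands. The module is installed in compiled form; this text tells all that it offers.
- The arm moves only by the tool jog_arm, never from a script. Its argument "deltas" is a list that holds one entry, the list of rows, each a list of 5 numbers: the opening, from -1 (shut) to 1 (fully open), then the shift along the world's x, y, z in cm, then the turn about the world's z in rad. In form: [[[claw, dx, dy, dz, turn], ...]]. A call has 1 to 8 rows; each row shifts and turns the commanded pose from where the row before left it; what a row does not reach is not made up. A row lasts 1/8 s, in which the tool goes at most 62.5 mm and 10.7 degrees, less where a joint would pass 70% of its speed; a pose out of reach is approached as far as the arm can. A call with a gripper value outside its range is refused whole. The fingers move at their own pace and stop on an object; "force" is the grip in N (left out, the last holds). Time passes only in rows, so rows that do not move let the fingers close. It gives the time, the measured TCP pose, the force, the opening and the grip force at its end, in the units of the state.
- r.get_state(): the state, without advancing time (a new reading comes with each control period).
- r.capture(name): name is "side" or "top"; returns the picture (400x640x3 uint8, blue, green, red); there is no depth.
- r.camera_info(name): a dict with "fx", "fy", "cx", "cy" (pixels), "k1" (the pictures are not rectified: a ray, as slopes to the right and down, at radius r is drawn at 1 + k1 r^2 times it, then the intrinsics apply), "view" (4x4, takes a point from world to camera coordinates). Camera axes: x right, y up, looking along -z (the intrinsics and any distortion apply to the point x, -y, -z); pixel columns grow to the right and rows downward; lengths in m; the calibration is good to about 2 mm. A picture is of the moment at which its call begins. camera_info takes no time and is no camera call.
- r.close_job(): hands the job in; it is judged then, once.
The state is a dict: "time_s": time; "joints": joint angles; "qd": joint speeds; "joint_torque": joint torques, N m; "tcp_pos": TCP position; "eef_rot": TCP orientation; "contact_force": force on the tool from outside, world axes, zero at the start; "moment": the same for the moment, N m; "gripper_width": finger opening in m; "gripper_force": force on a finger pad.
Only numpy, scipy, OpenCV 4.12 (cv2) and the standard library are available. Lean on these libraries where they do the work, as an engineer would, in place of code of your own. Each camera call takes 0.05 s, during which the arm holds its last target. There are 200 camera calls.

## Task

The three aluminium covers have been put in the wrong trays: move each to the tray whose casting has the same outline (round, square or oval), so that it lies boss up in the middle of that tray's rubber pad. Park one cover on the pad of the spare tray on the way, and never let a cover down on the bare bench. Leave the screwdriver, the spanner and the grease tin where they are.

Things in the scene. Friction and masses are not known exactly. Their poses are not given: they have to be found in the camera images.
- cover_round: Round cover, flange 76 mm in diameter. Bare aluminium, 38 mm tall: flange 10 mm thick and on its centre a round boss 38 mm in diameter, 28 mm above the flange, to grip. Origin: centre of the underside, z up through the boss. Loose, about 220 g (x 0.7 to 1.4). Starts boss up on the pad of a wrong casting's tray.
- cover_square: Square cover, flange 64 x 64 mm. Bare aluminium, 38 mm tall: flange 10 mm thick and on its centre a parallel-sided square boss 36 x 36 mm, 28 mm above the flange, to grip. Origin: centre of the underside, z up through the boss, x and y square to the sides. Loose, about 240 g (x 0.7 to 1.4). Starts boss up on the pad of a wrong casting's tray.
- cover_oval: Oval two-bolt cover, flange 84 mm long (its y) and 40 mm wide (its x) with round ends. Bare aluminium, 38 mm tall: flange 10 mm thick and on its centre a round boss 36 mm in diameter, 28 mm above the flange, to grip. Origin: centre of the underside, z up through the boss, y along the flange. Loose, about 170 g (x 0.7 to 1.4). Starts boss up on the pad of a wrong casting's tray.
- tray_round: Tray of the round casting. Fixed low tray, x -60 to +165 mm, y +-60 mm, rim 4 mm thick, 12 mm high. Origin on the bench under the centre of its 96 x 96 mm black rubber pad, pad top 9 mm up. x points from pad to casting (away from the robot within 0.2 rad), z up. Green casting fixed at x = 115 mm, top 55 mm above the bench: round, 76 mm in diameter, round dark bore.
- tray_square: Tray of the square casting. Fixed low tray, x -60 to +165 mm, y +-60 mm, rim 4 mm thick, 12 mm high. Origin on the bench under the centre of its 96 x 96 mm black rubber pad, pad top 9 mm up. x points from pad to casting (away from the robot within 0.2 rad), z up. Green casting fixed at x = 115 mm, top 55 mm above the bench: square box 64 x 64 mm, square dark opening.
- tray_oval: Tray of the oval casting. Fixed low tray, x -60 to +165 mm, y +-60 mm, rim 4 mm thick, 12 mm high. Origin on the bench under the centre of its 96 x 96 mm black rubber pad, pad top 9 mm up. x points from pad to casting (away from the robot within 0.2 rad), z up. Green casting fixed at x = 115 mm, top 55 mm above the bench: oval two-bolt flange 84 (along y) x 40 mm on a short neck and foot plate.
- tray_spare: Spare tray, with no casting and nothing in it at the start. Fixed to the bench. Square, 120 x 120 mm, rim 4 mm thick and 12 mm high; origin at the bench below its centre; in it the same 96 x 96 mm black rubber pad, top 9 mm above the bench. z up.
- screwdriver: Bystander: screwdriver lying loose on the bench beyond the trays. Origin on its underside near the middle. Not to be disturbed.
- spanner: Bystander: spanner lying loose on the bench to the right (-y) of the trays. Origin on its underside near the middle. Not to be disturbed.
- grease_tin: Bystander: grey tin, 80 mm in diameter and 70 mm high, standing loose to the left (+y) of the trays. Origin at the centre of its underside. Not to be disturbed.
Not all that is in view belongs to the job. Leave any pink or yellow look-alike of the cover_oval alone.

How it is judged (in metres and radians):
On the way:
1. one of the covers lies released and at rest on the pad of the spare tray, boss up, within 30 mm of its centre (((horizontal distance between cover_round and tray_spare below 0.03 m and z of cover_round in the frame of tray_spare between 0.006 and 0.0125 m and angle between cover_round's own z axis and vertical below 0.1 rad and linear speed of cover_round below 0.02 m/s and angular speed of cover_round below 0.2 rad/s and contact force between the fingers and cover_round below 0.1 N) or (horizontal distance between cover_square and tray_spare below 0.03 m and z of cover_square in the frame of tray_spare between 0.006 and 0.0125 m and angle between cover_square's own z axis and vertical below 0.1 rad and linear speed of cover_square below 0.02 m/s and angular speed of cover_square below 0.2 rad/s and contact force between the fingers and cover_square below 0.1 N) or (horizontal distance between cover_oval and tray_spare below 0.03 m and z of cover_oval in the frame of tray_spare between 0.006 and 0.0125 m and angle between cover_oval's own z axis and vertical below 0.1 rad and linear speed of cover_oval below 0.02 m/s and angular speed of cover_oval below 0.2 rad/s and contact force between the fingers and cover_oval below 0.1 N))), for 0.2 s.
At the end, for the whole second after the job is handed in: Each cover lies flat, boss up (within 0.1 rad), on the pad of the tray whose casting has its outline, its centre within 15 mm of the pad's centre, released and at rest (horizontal distance between cover_round and tray_round below 0.015 m and z of cover_round in the frame of tray_round between 0.006 and 0.0125 m and angle between each of cover_round, cover_square, cover_oval's own z axis and vertical below 0.1 rad and linear speed of each of cover_round, cover_square, cover_oval below 0.02 m/s and angular speed of each of cover_round, cover_square, cover_oval below 0.2 rad/s and contact force between the fingers and cover_round below 0.1 N and horizontal distance between cover_square and tray_square below 0.015 m and z of cover_square in the frame of tray_square between 0.006 and 0.0125 m and contact force between the fingers and cover_square below 0.1 N and horizontal distance between cover_oval and tray_oval below 0.015 m and z of cover_oval in the frame of tray_oval between 0.006 and 0.0125 m and contact force between the fingers and cover_oval below 0.1 N); the robot touches nothing.
It fails at once if a cover is on the bare bench (height (world z) of any of cover_round, cover_square, cover_oval below 0.003 m).
It fails at once if a bystander is moved by more than 20 mm (distance of any of screwdriver, spanner, grease_tin from where it was at the start of the episode above 0.02 m).
It also fails if it takes over 112 s, if anything falls off the work surface, if the arm or the gripper's body presses on something with over 40 N, if the wrist force passes 120 N, or if a joint passes its speed limit or range.

## Working session

There is one attempt and no reset: what is moved stays moved. The work goes in short steps, Python scripts to look and compute and a tool call to move; the robot and the scene stay as the last step left them, time stands still between calls to the robot, and variables do not carry over. Pictures are saved under pics/ and viewed, at most 14 in all, crops included, and the job is handed in when it is done.

Besides the shell and the picture viewer there is one more tool, called after "Emit:" as name([rows], argument=value, ...), one row to a line, values as JSON. jog_arm: Moves the arm, as the interface text tells. Its arguments: {"type":"object","properties":{"deltas":{"type":"array"},"force":{"type":"number"}},"required":["deltas"]}

```bash
mkdir -p pics
cat > h.py <<'E'
import numpy as np,cv2
from plant import r
def cam(n):
    c=r.camera_info(n);V=np.array(c["view"]);return c,V
def ray(n,u,v):
    c,V=cam(n)
    K=np.array([[c["fx"],0,c["cx"]],[0,c["fy"],c["cy"]],[0,0,1.]])
    p=cv2.undistortPoints(np.array([[[u,v]]],float),K,np.array([c["k1"],0,0,0.]))[0,0]
    d=V[:3,:3].T@np.array([p[0],-p[1],-1]);o=-V[:3,:3].T@V[:3,3]
    return o,d/np.linalg.norm(d)
def plane(n,u,v,z):
    o,d=ray(n,u,v);return o+d*(z-o[2])/d[2]
def tri(a,b):
    (o1,d1),(o2,d2)=ray("top",*a),ray("side",*b)
    t=np.linalg.lstsq(np.c_[d1,-d2],o2-o1,rcond=None)[0]
    p,q=o1+d1*t[0],o2+d2*t[1];return (p+q)/2,np.linalg.norm(p-q)
E
python3 - <<'E'
from h import *
for n in("top","side"):
    i=r.capture(n);cv2.imwrite(f"pics/{n}0.png",i);c,V=cam(n);print(n,c["fx"],c["k1"],(-V[:3,:3].T@V[:3,3]).round(3),(-V[2,:3]).round(2))
s=r.get_state();print(s["time_s"],s["tcp_pos"],s["eef_rot"],s["gripper_width"])
E
```

```text
top 427.0600035324424 -0.02478637710035426 [0.419 0.    1.399] [ 0.08  0.   -1.  ]
side 436.4209443964783 -0.10875639462466745 [0.406 0.976 0.942] [ 0.1  -0.72 -0.69]
0.1 [ 0.2488094  -0.62700636  0.24469601] [ 1.79910830e+02 -8.85033146e-03 -1.58359065e+02] 0.08743115855795337
```

View pics/top0.png

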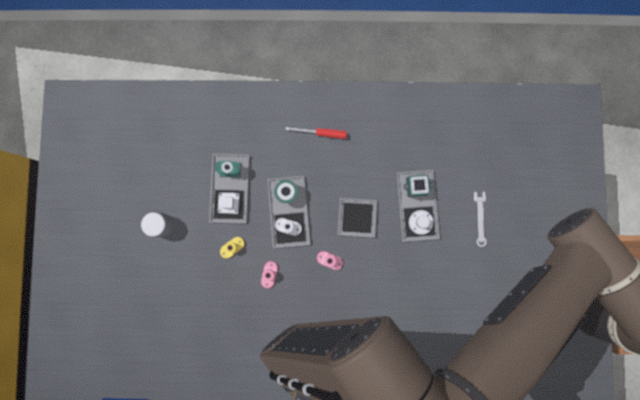

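View pics/side0.png

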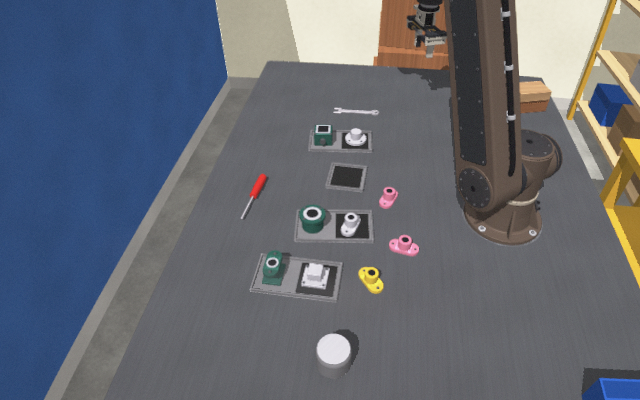

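The top view shows the oval tray (230,190) holding the square cover (229,203) and the round tray (288,212) holding the oval cover (288,227). The square tray (418,205) holds the round cover (420,222), and the spare pad is at (357,217). The look-alikes are near (232,247), (269,275) and (329,261). The side view shows the same layout. Next I'll look at enlarged crops.

Run:
```python
from h import *
i=cv2.imread("pics/top0.png")
a=cv2.resize(i[145:255,200:320],None,fx=5,fy=5,interpolation=cv2.INTER_CUBIC);cv2.imwrite("pics/ta.png",a)
a=cv2.resize(i[160:250,325:450],None,fx=6,fy=6,interpolation=cv2.INTER_CUBIC);cv2.imwrite("pics/tb.png",a)
i=cv2.imread("pics/side0.png")
a=cv2.resize(i[200:305,245:385],None,fx=5.5,fy=5.5,interpolation=cv2.INTER_CUBIC);cv2.imwrite("pics/sa.png",a)
a=cv2.resize(i[115:200,295:385],None,fx=7,fy=7,interpolation=cv2.INTER_CUBIC);cv2.imwrite("pics/sb.png",a)
```

```text
(no output)
```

View pics/ta.png

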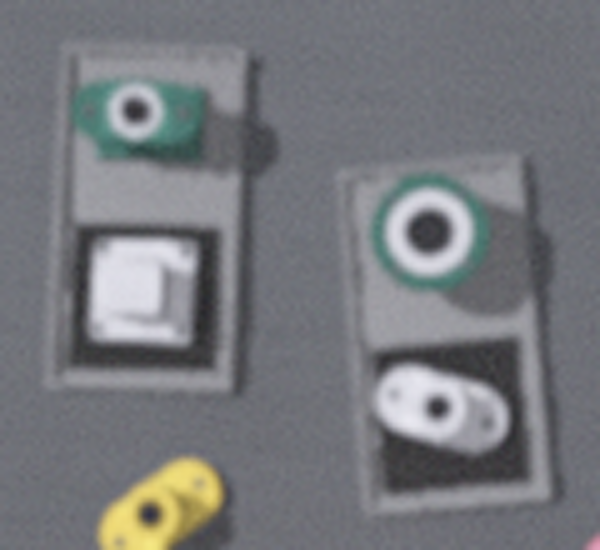

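View pics/tb.png

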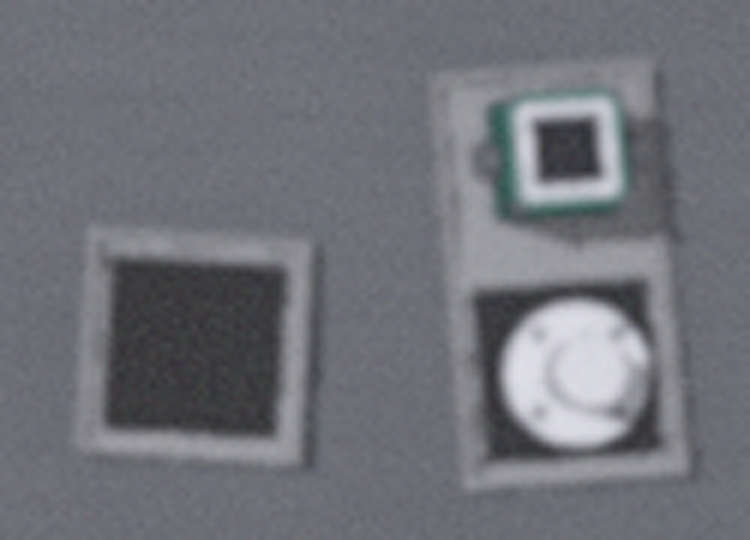

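View pics/sa.png

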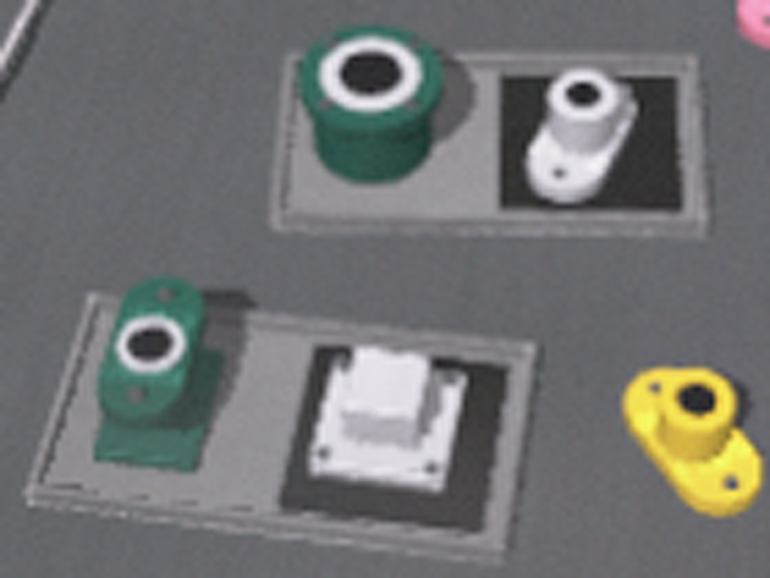

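View pics/sb.png

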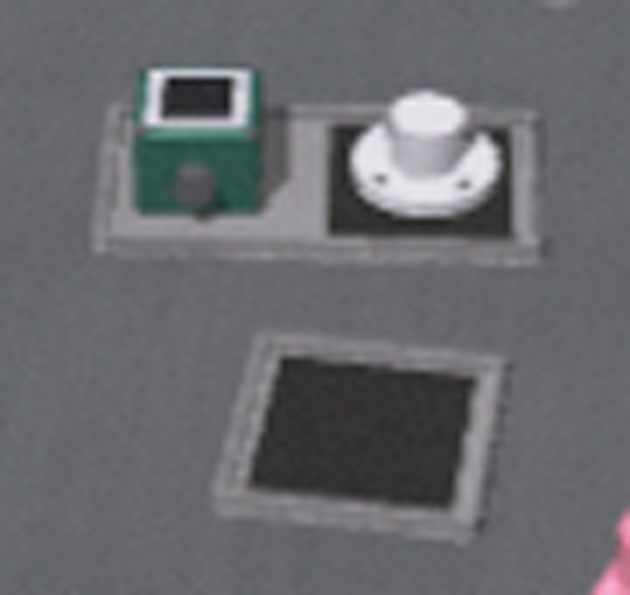

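The crops show the pads, bosses and holes clearly. For example, in the top crops the oval cover's hole is at (438,407) and the round boss at (592,370). I triangulate these points next.

Run:
```python
from h import *
f=lambda p,s,o:((p[0]+.5)/s-.5+o[0],(p[1]+.5)/s-.5+o[1])
ta=lambda p:f(p,5,(200,145));tb=lambda p:f(p,6,(325,160));sa=lambda p:f(p,5.5,(245,200));sb=lambda p:f(p,7,(295,115))
P={"oval":(ta,[(80,226),(222,228),(213,370),(68,362)],sa,[(280,510),(315,345),(508,365),(487,532)]),
"round":(ta,[(378,352),(520,338),(530,482),(383,494)],sa,[(500,208),(503,75),(684,80),(683,212)]),
"spare":(tb,[(112,258),(288,266),(278,438),(102,428)],sb,[(250,485),(280,355),(478,375),(455,508)]),
"square":(tb,[(474,292),(645,280),(662,452),(487,462)],sb,[(328,237),(330,125),(512,125),(515,240)])}
for k,(a,A,b,B) in P.items():
    X=[tri(a(p),b(q)) for p,q in zip(A,B)];Q=np.array([x[0] for x in X])
    T=np.array([plane("top",*a(p),.009) for p in A]);S=np.array([plane("side",*b(p),.009) for p in B])
    e=T[0]+T[1]-T[2]-T[3]
    print(k,"tri",Q.mean(0).round(4),"z",Q[:,2].round(3),"top",T.mean(0)[:2].round(4),"side",S.mean(0)[:2].round(4),"yaw",np.degrees(np.arctan2(e[1],e[0])).round(1),"sides",[np.linalg.norm(T[i]-T[i-1]).round(3) for i in range(4)])
for k,a,b in [("sq",ta((133,288)),sa((387,380))),("ov",ta((438,407)),sa((583,93))),("ro",tb((592,370)),sb((428,113)))]:
    q,g=tri(a,b);print(k,q.round(4),g.round(4),"top",plane("top",*a,.047)[:2].round(4),"side",plane("side",*b,.047)[:2].round(4))
d=plane("top",*ta((487,424)),.019)-plane("top",*ta((397,395)),.019);print("oval axis",np.degrees(np.arctan2(d[1],d[0])),np.linalg.norm(d))
for p,q in [((105,240),(195,246)),((103,325),(186,335)),((105,240),(103,325)),((195,246),(186,335))]:
    d=plane("top",*ta(q),.019)-plane("top",*ta(p),.019);print("sq edge",np.degrees(np.arctan2(d[1],d[0])),np.linalg.norm(d))
```

```text
oval tri [0.5259 0.3002 0.0056] z [0.001 0.006 0.009 0.006] top [0.5268 0.2994] side [0.5241 0.3025] yaw -2.7 sides [np.float64(0.09), np.float64(0.093), np.float64(0.093), np.float64(0.095)]
round tri [0.4497 0.0974 0.0053] z [0.002 0.006 0.007 0.006] top [0.4507 0.0971] side [0.4483 0.1008] yaw 4.0 sides [np.float64(0.092), np.float64(0.093), np.float64(0.094), np.float64(0.096)]
spare tri [ 0.486  -0.1204  0.0083] z [0.008 0.008 0.009 0.008] top [ 0.487  -0.1203] side [ 0.4849 -0.1196] yaw -3.1 sides [np.float64(0.093), np.float64(0.096), np.float64(0.094), np.float64(0.095)]
square tri [ 0.4755 -0.3224  0.0082] z [0.005 0.009 0.012 0.007] top [ 0.4762 -0.3223] side [ 0.4746 -0.3214] yaw 4.6 sides [np.float64(0.092), np.float64(0.094), np.float64(0.094), np.float64(0.095)]
sq [0.5288 0.2994 0.0474] 0.0004 top [0.5291 0.2995] side [0.5287 0.2991]
ov [0.455  0.1038 0.0485] 0.0013 top [0.4557 0.1039] side [0.4544 0.1023]
ro [ 0.4742 -0.3265  0.0478] 0.0025 top [ 0.4754 -0.3267] side [ 0.473  -0.3277]
oval axis -107.15050145406303 0.061183975682459556
sq edge -93.2042000251066 0.058944041307223694
sq edge -96.20201918387869 0.05449765720551067
sq edge -179.62291508710322 0.05545704101093582
sq edge 175.75544864015637 0.05820845448721697
```

Heights and sizes agree with the text: boss tops about 47 to 48 mm, pads about 8 mm and about 94 mm square. My order is oval to spare, round to its tray, square to its tray, then oval to its tray.

Emit:
jog_arm([
  [[1,2.5,3.5,0,-0.0475],[1,2.5,3.5,0,-0.0475],[1,2.5,3.5,0,-0.0475],[1,2.5,3.5,0,-0.0475],[1,2.5,3.5,0,-0.0475],[1,2.5,3.5,0,-0.0475],[1,2.5,3.5,0,-0.0475],[1,2.5,3.5,0,-0.0475]],
], force=30)

```text
time_s: 1.1
tcp_pos: [0.4495, -0.346, 0.2453]
eef_rot: [180.0, -0.0, 179.8]
contact_force: [1.1, -0.5, -0.4]
gripper_width: 0.0877
gripper_force: 0.0
```

Emit:
jog_arm([
  [[1,0,5,-1,0],[1,0,5,-1,0],[1,0,5,-1,0],[1,0,5,-1,0],[1,0,5,-1,0],[1,0,5,-1,0],[1,0,5,-1,0],[1,0,5,-1,0]],
])

```text
time_s: 2.1
tcp_pos: [0.4486, 0.0542, 0.1653]
eef_rot: [180.0, 0.0, 179.9]
contact_force: [1.4, -0.1, 0.5]
gripper_width: 0.088
gripper_force: 0.0
```

Emit:
jog_arm([
  [[1,0.3,2.5,-2,0],[1,0.35,2.5,-2,0],[1,0,0,-2,0],[1,0,0,-2,0],[1,0,0,-1.5,0],[1,0,0,-1.5,0],[1,0,0,-1,0],[1,0,0,0,0]],
])

```text
time_s: 3.1
tcp_pos: [0.455, 0.1023, 0.045]
eef_rot: [-179.9, -0.1, 179.9]
contact_force: [-1.1, 0.9, 1.2]
gripper_width: 0.0876
gripper_force: 0.0
```

Run:
```python
from h import *
a=[cv2.resize(r.capture(n)[y:y+130,x:x+140],None,fx=2.8,fy=2.8,interpolation=cv2.INTER_CUBIC) for n,x,y in(("top",220,150),("side",270,150))]
cv2.imwrite("pics/g1.png",np.hstack(a))
```

```text
(no output)
```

View pics/g1.png

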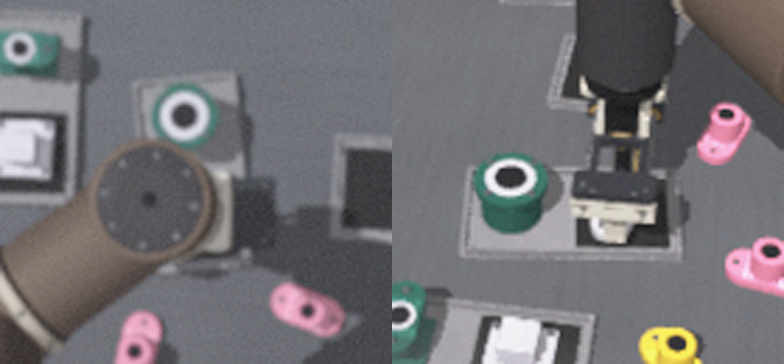

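The gripper straddles the oval boss: in the side half the fingers are at about (613,225), clear of the casting. I'll lower 2 mm and close.

Emit:
jog_arm([
  [[1,0,0.1,-0.2,0],[-1,0,0,0,0],[-1,0,0,0,0],[-1,0,0,0,0],[-1,0,0,0,0],[-1,0,0,0,0],[-1,0,0,0,0],[-1,0,0,0,0]],
])

```text
time_s: 4.2
tcp_pos: [0.4555, 0.1036, 0.0436]
eef_rot: [180.0, -0.0, 179.9]
contact_force: [0.7, 0.7, 0.5]
gripper_width: 0.0355
gripper_force: 30.0
```

Emit:
jog_arm([
  [[-1,0,0,0,0],[-1,0,0,0.5,0],[-1,0,0,1,0],[-1,0,0,2,0],[-1,0,0,3,0],[-1,0,0,3,0],[-1,0,0,1.5,0],[-1,0,0,0,0]],
])

```text
time_s: 5.2
tcp_pos: [0.456, 0.104, 0.1552]
eef_rot: [179.9, 0.2, 179.9]
contact_force: [-0.3, 0.1, -1.4]
gripper_width: 0.0354
gripper_force: 30.0
```

Emit:
jog_arm([
  [[-1,0.5,-3.7,0,0],[-1,0.5,-3.7,0,0],[-1,0.5,-3.7,0,0],[-1,0.5,-3.7,0,0],[-1,0.5,-3.7,0,0],[-1,0.5,-3.7,0,0],[-1,0.1,-0.2,-3,0],[-1,0,0,-3,0]],
])

```text
time_s: 6.2
tcp_pos: [0.486, -0.1211, 0.0923]
eef_rot: [180.0, -0.0, 179.8]
contact_force: [-0.2, 0.2, -1.9]
gripper_width: 0.0352
gripper_force: 30.0
```

Emit:
jog_arm([
  [[-1,0,0,-2,0],[-1,0,0,-1.5,0],[-1,0,0,-0.7,0],[-1,0,0,-0.3,0],[-1,0,0,-0.3,0],[-1,0,0,-0.2,0],[-1,0,0,0,0],[-1,0,0,0,0]],
])

```text
time_s: 7.2
tcp_pos: [0.4866, -0.1204, 0.0438]
eef_rot: [180.0, 0.0, 179.9]
contact_force: [-1.1, 0.6, -0.3]
gripper_width: 0.035
gripper_force: 30.0
```

Emit:
jog_arm([
  [[-1,0,0,-0.1,0],[-1,0,0,0,0],[1,0,0,0,0],[1,0,0,0,0],[1,0,0,0,0],[1,0,0,0,0],[1,0,0,0,0],[1,0,0,0,0]],
])

```text
time_s: 8.2
tcp_pos: [0.4864, -0.1204, 0.0425]
eef_rot: [-180.0, -0.0, 179.9]
contact_force: [-0.5, 0.8, 0.5]
gripper_width: 0.0862
gripper_force: 0.0
```

Emit:
jog_arm([
  [[1,0,0,1,0],[1,0,0,3,0],[1,0,0,3,0],[1,-0.2,-4.1,2,0],[1,-0.2,-4.1,0,0],[1,-0.2,-4.1,0,0],[1,-0.3,-4.1,0,0],[1,-0.3,-4.2,0,0]],
])

```text
time_s: 9.2
tcp_pos: [0.4743, -0.3278, 0.1334]
eef_rot: [-180.0, 0.0, 179.9]
contact_force: [1.7, 0.5, 0.5]
gripper_width: 0.0874
gripper_force: 0.0
```

Run:
```python
from h import *
a=[cv2.resize(r.capture(n)[y:y+120,x:x+140],None,fx=2.8,fy=2.8,interpolation=cv2.INTER_CUBIC) for n,x,y in(("top",320,150),("side",290,100))]
cv2.imwrite("pics/g2.png",np.hstack(a))
```

```text
(no output)
```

View pics/g2.png

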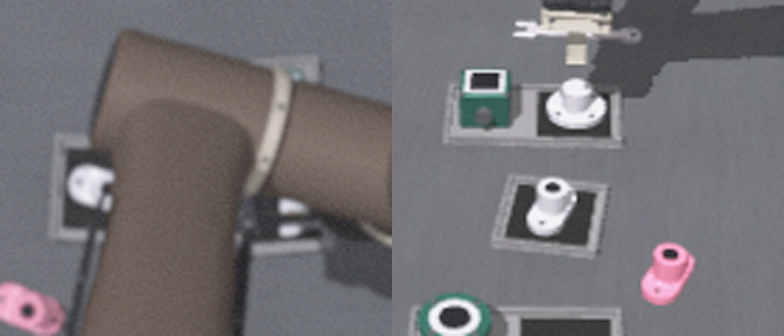

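The side half shows the oval cover upright on the spare pad (550,205) and the gripper above the round cover (576,100).

Emit:
jog_arm([
  [[1,0,0,-2.5,0],[1,0,0,-2.5,0],[1,0,0,-2,0],[1,0,0,-1.5,0],[1,0,0,-0.5,0],[1,0,0,0,0],[-1,0,0,0,0],[-1,0,0,0,0]],
])

```text
time_s: 10.3
tcp_pos: [0.4748, -0.3265, 0.0432]
eef_rot: [-180.0, 0.1, 179.9]
contact_force: [-0.7, -0.0, 0.1]
gripper_width: 0.0727
gripper_force: 0.0
```

Emit:
jog_arm([
  [[-1,0,0,0,0],[-1,0,0,0,0],[-1,0,0,0,0],[-1,0,0,0,0],[-1,0,0,0,0],[-1,0,0,0,0],[-1,0,0,0.5,0],[-1,0,0,1,0]],
])

```text
time_s: 11.3
tcp_pos: [0.474, -0.3262, 0.0575]
eef_rot: [180.0, -0.1, 179.9]
contact_force: [1.3, 0.2, -2.1]
gripper_width: 0.0374
gripper_force: 30.0
```

Emit:
jog_arm([
  [[-1,0,0,3,0],[-1,0,0,4,0],[-1,0,0,3,0],[-1,-0.2,4,0,0],[-1,-0.2,4,0,0],[-1,-0.2,4,0,0],[-1,-0.2,4,0,0],[-1,-0.2,4,0,0]],
])

```text
time_s: 12.3
tcp_pos: [0.4643, -0.1252, 0.1583]
eef_rot: [180.0, 0.1, 179.9]
contact_force: [0.9, 0.8, -1.9]
gripper_width: 0.0373
gripper_force: 30.0
```

Emit:
jog_arm([
  [[-1,-0.2,4,0,0],[-1,-0.2,4,0,0],[-1,-0.2,4,0,0],[-1,-0.2,4,0,0],[-1,-0.2,4,0,0],[-1,-0.2,2.5,0,0],[-1,-0.2,0,-2,0],[-1,0,0,-1,0]],
])

```text
time_s: 13.3
tcp_pos: [0.4499, 0.0987, 0.1273]
eef_rot: [-180.0, -0.0, 179.9]
contact_force: [-0.6, -0.1, -2.7]
gripper_width: 0.0375
gripper_force: 30.0
```

Emit:
jog_arm([
  [[-1,0,0,-2.5,0],[-1,0,0,-2.5,0],[-1,0,0,-1.8,0],[-1,0,0,-0.8,0],[-1,0,0,-0.4,0],[-1,0,0,-0.3,0],[-1,0,0,-0.1,0],[-1,0,0,0,0]],
])

```text
time_s: 14.3
tcp_pos: [0.4506, 0.0987, 0.0439]
eef_rot: [180.0, 0.0, 179.9]
contact_force: [0.5, -0.7, -1.8]
gripper_width: 0.037
gripper_force: 30.0
```

Emit:
jog_arm([
  [[-1,0,0,-0.1,0],[-1,0,0,0,0],[1,0,0,0,0],[1,0,0,0,0],[1,0,0,0,0],[1,0,0,0,0],[1,0,0,0,0],[1,0,0,0,0]],
])

```text
time_s: 15.3
tcp_pos: [0.4505, 0.0986, 0.0426]
eef_rot: [-180.0, -0.0, 179.9]
contact_force: [-0.2, 0.1, -0.5]
gripper_width: 0.0868
gripper_force: 0.0
```

Emit:
jog_arm([
  [[1,0,0,1,0],[1,0,0,3,0],[1,0,0,4,0],[1,1.6,4,1,-0.02],[1,1.6,4,0,-0.02],[1,1.6,4,0,-0.02],[1,1.5,4,0,0],[1,1.5,4.1,0,0]],
])

```text
time_s: 16.3
tcp_pos: [0.5289, 0.3009, 0.1334]
eef_rot: [180.0, 0.0, 176.4]
contact_force: [0.7, 0.2, 0.8]
gripper_width: 0.088
gripper_force: 0.0
```

Emit:
jog_arm([
  [[1,0,0,-2.5,0],[1,0,0,-2.5,0],[1,0,0,-2,0],[1,0,0,-1.5,0],[1,0,0,-0.5,0],[1,0,0,0,0],[-1,0,0,0,0],[-1,0,0,0,0]],
])

```text
time_s: 17.3
tcp_pos: [0.5288, 0.2999, 0.0433]
eef_rot: [179.9, 0.0, 176.4]
contact_force: [-0.0, 0.0, -0.3]
gripper_width: 0.0734
gripper_force: 0.0
```

Emit:
jog_arm([
  [[-1,0,0,0,0],[-1,0,0,0,0],[-1,0,0,0,0],[-1,0,0,0,0],[-1,0,0,0,0],[-1,0,0,0,0],[-1,0,0,0.5,0],[-1,0,0,1,0]],
])

```text
time_s: 18.3
tcp_pos: [0.5281, 0.2993, 0.0575]
eef_rot: [-179.9, -0.1, 176.4]
contact_force: [-0.7, -0.2, -2.8]
gripper_width: 0.0358
gripper_force: 29.9
```

Emit:
jog_arm([
  [[-1,0,0,3,0],[-1,0,0,4,0],[-1,0,0,3,0],[-1,-0.4,-4.4,0,0.01],[-1,-0.4,-4.4,0,0.01],[-1,-0.4,-4.4,0,0.01],[-1,-0.4,-4.4,0,0.01],[-1,-0.4,-4.4,0,0.01]],
])

```text
time_s: 19.3
tcp_pos: [0.5081, 0.0783, 0.1584]
eef_rot: [180.0, 0.0, 179.3]
contact_force: [0.1, -0.8, -2.3]
gripper_width: 0.0359
gripper_force: 29.9
```

Emit:
jog_arm([
  [[-1,-0.4,-4.4,0,0.01],[-1,-0.4,-4.4,0,0.01],[-1,-0.4,-4.4,0,0.01],[-1,-0.4,-4.4,0,0.01],[-1,-0.4,-4.4,0,0.01],[-1,-0.4,-4.4,0,0.01],[-1,-0.4,-4.4,0,0.01],[-1,-0.4,-4.4,0,0.01]],
])

```text
time_s: 20.3
tcp_pos: [0.4762, -0.2738, 0.1584]
eef_rot: [-180.0, 0.0, -176.1]
contact_force: [2.1, -0.2, -1.9]
gripper_width: 0.0354
gripper_force: 29.9
```

Emit:
jog_arm([
  [[-1,-0.1,-4.4,0,0],[-1,0,-0.7,-1,0],[-1,0,0,0,0]],
])

```text
time_s: 20.68
tcp_pos: [0.4745, -0.3234, 0.1468]
eef_rot: [179.9, -0.1, -176.2]
contact_force: [-0.1, 0.4, -3.5]
gripper_width: 0.0359
gripper_force: 29.9
```

Emit:
jog_arm([
  [[-1,0.1,0.1,-3,0],[-1,0,0,-3,0],[-1,0,0,-2,0],[-1,0,0,-1.2,0],[-1,0,0,-0.7,0],[-1,0,0,-0.3,0],[-1,0,0,-0.1,0],[-1,0,0,0,0]],
])

```text
time_s: 21.68
tcp_pos: [0.4767, -0.3225, 0.045]
eef_rot: [-180.0, 0.0, -176.1]
contact_force: [0.0, -1.2, -1.8]
gripper_width: 0.0358
gripper_force: 29.9
```

Emit:
jog_arm([
  [[-1,0,0,-0.2,0],[-1,0,0,0,0],[1,0,0,0,0],[1,0,0,0,0],[1,0,0,0,0],[1,0,0,0,0],[1,0,0,0,0],[1,0,0,0,0]],
])

```text
time_s: 22.68
tcp_pos: [0.4765, -0.3224, 0.0426]
eef_rot: [-180.0, 0.0, -176.1]
contact_force: [0.6, -0.7, 0.1]
gripper_width: 0.0862
gripper_force: 0.0
```

Emit:
jog_arm([
  [[1,0,0,1,0],[1,0,0,3,0],[1,0,0,4,0],[1,0.2,4,1,0],[1,0.2,4,0,0],[1,0.2,4,0,0],[1,0.2,4,0,0],[1,0.2,4.2,0,0]],
])

```text
time_s: 23.68
tcp_pos: [0.4866, -0.1192, 0.1334]
eef_rot: [-180.0, 0.1, -176.1]
contact_force: [0.7, -0.5, 0.1]
gripper_width: 0.0878
gripper_force: 0.0
```

Emit:
jog_arm([
  [[1,0,0,-2.5,0],[1,0,0,-2.5,0],[1,0,0,-2,0],[1,0,0,-1.5,0],[1,0,0,-0.5,0],[1,0,0,0,0],[-1,0,0,0,0],[-1,0,0,0,0]],
])

```text
time_s: 24.68
tcp_pos: [0.4868, -0.1204, 0.0432]
eef_rot: [180.0, 0.1, -176.1]
contact_force: [0.6, -0.5, -0.2]
gripper_width: 0.0729
gripper_force: 0.0
```

Emit:
jog_arm([
  [[-1,0,0,0,0],[-1,0,0,0,0],[-1,0,0,0,0],[-1,0,0,0,0],[-1,0,0,0,0],[-1,0,0,0,0],[-1,0,0,0.5,0],[-1,0,0,1,0]],
])

```text
time_s: 25.68
tcp_pos: [0.4861, -0.1204, 0.0577]
eef_rot: [-180.0, -0.1, -176.1]
contact_force: [0.2, -0.9, -1.7]
gripper_width: 0.0355
gripper_force: 30.0
```

Emit:
jog_arm([
  [[-1,0,0,3,0],[-1,0,0,4,0],[-1,0,0,3,0],[-1,0.4,4.2,0,0],[-1,0.4,4.2,0,0],[-1,0.4,4.2,0,0],[-1,0.4,4.2,0,0],[-1,0.4,4.2,0,0]],
])

```text
time_s: 26.68
tcp_pos: [0.5064, 0.091, 0.1584]
eef_rot: [180.0, 0.0, -176.1]
contact_force: [1.0, 0.3, -1.9]
gripper_width: 0.0352
gripper_force: 30.0
```

Emit:
jog_arm([
  [[-1,0.4,4.2,0,0],[-1,0.4,4.2,0,0],[-1,0.4,4.2,0,0],[-1,0.4,4.2,0,0],[-1,0.4,4.2,0,0],[-1,0,0,-1,0],[-1,0,0,0,0],[-1,0,0,0,0]],
])

```text
time_s: 27.68
tcp_pos: [0.5264, 0.2987, 0.1479]
eef_rot: [-180.0, -0.0, -176.2]
contact_force: [0.8, -0.7, -1.6]
gripper_width: 0.0352
gripper_force: 30.0
```

Emit:
jog_arm([
  [[-1,0,0,-3,0],[-1,0,0,-3,0],[-1,0,0,-2,0],[-1,0,0,-1.2,0],[-1,0,0,-0.7,0],[-1,0,0,-0.3,0],[-1,0,0,-0.1,0],[-1,0,0,0,0]],
])

```text
time_s: 28.68
tcp_pos: [0.5267, 0.2998, 0.045]
eef_rot: [180.0, 0.0, -176.1]
contact_force: [-0.5, -0.4, -1.3]
gripper_width: 0.0352
gripper_force: 30.0
```

Release, then retreat up and well away to clear both views.

Emit:
jog_arm([
  [[-1,0,0,-0.2,0],[-1,0,0,0,0],[1,0,0,0,0],[1,0,0,0,0],[1,0,0,0,0],[1,0,0,0,0],[1,0,0,0,0],[1,0,0,0,0]],
])

```text
time_s: 29.68
tcp_pos: [0.5264, 0.2996, 0.0426]
eef_rot: [-180.0, -0.0, -176.1]
contact_force: [0.2, 0.1, -0.9]
gripper_width: 0.0863
gripper_force: 0.0
```

Emit:
jog_arm([
  [[1,0,0,1,0],[1,0,0,4,0],[1,0,0,5,0],[1,0,0,5,0],[1,0,-5,5,0],[1,0,-5,0,0],[1,0,-5,0,0],[1,0,-5,0,0]],
])

```text
time_s: 30.68
tcp_pos: [0.5262, 0.1039, 0.2379]
eef_rot: [180.0, 0.1, -176.1]
contact_force: [1.5, -0.2, 0.9]
gripper_width: 0.0877
gripper_force: 0.0
```

Emit:
jog_arm([
  [[1,0,-6,0,0],[1,0,-6,0,0],[1,0,-6,0,0],[1,0,-6,0,0],[1,0,-6,0,0],[1,0,-6,0,0],[1,0,-6,0,0],[1,0,-6,0,0]],
])

```text
time_s: 31.68
tcp_pos: [0.5262, -0.3766, 0.2378]
eef_rot: [-180.0, 0.1, -176.1]
contact_force: [0.9, 0.5, 0.2]
gripper_width: 0.0872
gripper_force: 0.0
```

Emit:
jog_arm([
  [[1,-2.5,-3.5,0,0],[1,-2.5,-3.5,0,0],[1,-2.5,-3.5,0,0],[1,-2.5,-3.5,0,0],[1,-2.5,-3.5,0,0],[1,-2.5,-3.5,0,0],[1,-2.5,-3.5,0,0],[1,-2.5,-3.5,0,0]],
])

```text
time_s: 32.67
tcp_pos: [0.3255, -0.6556, 0.2377]
eef_rot: [-180.0, 0.0, -176.1]
contact_force: [1.0, -1.2, 0.3]
gripper_width: 0.0878
gripper_force: 0.0
```

Run:
```python
from h import *
t=r.capture("top");s=r.capture("side");cv2.imwrite("pics/t9.png",t);cv2.imwrite("pics/s9.png",s)
cv2.imwrite("pics/f.png",np.vstack([cv2.resize(t[140:260,200:460],None,fx=2.5,fy=2.5,interpolation=cv2.INTER_CUBIC),cv2.resize(s[115:305,190:450],None,fx=2.5,fy=2.5*.62,interpolation=cv2.INTER_CUBIC)]))
```

```text
(no output)
```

View pics/f.png

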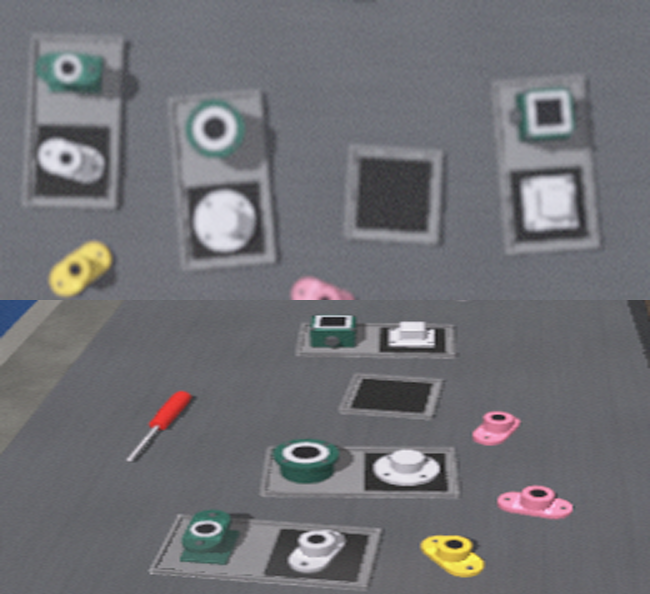

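The picture shows each cover lying flat, boss up and within a few mm of the pad centre: oval at (70,160), round at (224,221) and square at (549,203) in the upper half. The pad centres there are about (72,162), (227,222) and (549,203).

```bash
python3 -c "
from plant import r
print(r.close_job())"
```

```text
the job is handed in; nothing more can be done
None
```

I moved the round, square and oval covers to their matching trays, with the oval parked on the spare pad on the way. In the last pictures each lies boss up within a few mm of its pad's centre, and I handed the job in at about 33 s; no verdict was returned.

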